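# Press a glued door hanger under the screw ring

### The job

Press the glued door hanger: lay the long flat plywood hanger on the press bed, between the cheeks, with the stud in the middle of its notch, then lay the pressing plate (the shorter, thicker one with the handle) on top of it the same way. Screw the round ring down clockwise until you feel it bear on the plate, then give it half a turn more and no further, let go, and leave the glue bottle, the mug and the brush where they are.

Things in the scene. Friction and masses are not known exactly. Their poses are not given: they have to be found in the camera images.
- stud_foot (a point): Foot of the press's fixed upright threaded steel stud, on its axis, 24 mm above the table (top of the base). Stud 16 mm thick, its tip 127 mm above the table. Axes are the press's: z up, y across, +x the way boards are slid in from the open front. Wooden base 180 x 130 x 24 mm, from x = -110 to +70 mm of the stud axis.
- cheeks (a point): Mid-point between the tops of the press's two fixed wooden cheeks, on the stud axis, 70 mm above the table. They run along x from -40 to +40 mm of the stud axis, 64 mm apart inside, 11 mm thick each; the boards go between them.
- bed_top (a point): Top of the sprung wooden bed, on the press's centre line 60 mm in front (-x) of the stud axis. Bed 50 mm wide, from x = -75 to +46 mm of the axis, top 46 mm above the table at rest. It only sinks straight down: it carries hanger and plate without moving, yields from about 18 N more, then 4 N per mm, with a stop at 12 mm.
- ring_top (a point): Centre of the top of the aluminium ring (rubber-faced below) on the stud: 58 mm diameter, 36 mm high, underside at first 83 to 86 mm above the table (5 to 8 mm above the plate's top once laid). Captive on the thread: clockwise from above lowers it 14 mm a turn; stays where left. Turns with 0.07 N m, jumping above 0.22 once it bears on the plate, some 0.6 half a turn on. Dark line on top along point x.
- hanger_grip (a point): The door hanger: loose flat plywood board 195 mm long (x), 52 mm wide (y), 16 mm thick, dark glue line round its edge, 0.10 kg. This point: half-way up its thickness, on the centre line, 45 mm from its plain (-x) end, a good place to take it across its width (in front of the bed when in place). x points to the notched end, z up.
- hanger_notch (a point): Where the stud should stand in the hanger's notch: half-way up the thickness, 105 mm along +x from hanger_grip, 45 mm from the notched end. Notch 28 mm wide, open at the +x end, its bottom 14 mm on the -x side of this point.
- plate_handle (a point): Centre of the pressing plate's handle, an upright wooden block 30 (x) x 26 (y, take it across this) x 40 mm high; this point is 36 mm above the plate's underside. Plate: loose wooden board 150 mm long (x), 52 wide, 16 thick, 0.20 kg; handle centre 20 mm from its plain end. x points to the notched end, z up.
- plate_notch (a point): Where the stud should stand in the plate's notch: half-way up the 16 mm thickness, 90 mm along +x from plate_handle, 40 mm from the notched end. Notch 28 mm wide, open at +x, its bottom 14 mm on the -x side of this point.
- glue_bottle: White glue bottle with a red cap, 52 mm wide, 150 mm high; leave it alone.
- mug: White mug, 80 mm wide, 90 mm high; leave it alone.
- brush: Wooden paint brush lying on the table; leave it alone.
Mind the look-alikes: they are no part of the job. What is meant by the part that bears stud_foot is not red, and is the larger of those in its own colour.

How it is judged (in metres and radians):
On the way, in this order (a step that is already met when the one before it is completed fails the run):
1. the hanger lies flat on the bed with the stud in its notch (horizontal distance between hanger_notch and stud_foot below 0.01 m and angle between the x axis of hanger_notch and the x axis of stud_foot, either way round below 0.17 rad and angle between hanger_notch's own z axis and vertical below 0.06 rad and z of hanger_notch in the frame of stud_foot between 0.016 and 0.034 m), for 0.2 s.
2. the pressing plate lies flat on the hanger with the stud in its notch (all of step 1 and horizontal distance between plate_notch and stud_foot below 0.01 m and angle between the x axis of plate_notch and the x axis of stud_foot, either way round below 0.17 rad and angle between plate_notch's own z axis and vertical below 0.06 rad and z of plate_notch in the frame of stud_foot between 0.032 and 0.05 m), for 0.2 s.
3. the ring bears on the plate and the bed begins to sink (1 mm) (all of step 2 and height (world z) of bed_top below 0.045 m and z of ring_top in the frame of plate_notch below 0.0455 m), for 0.1 s.
At the end, for the whole second after the job is handed in: Hanger flat on the bed and plate flat on it, each with the stud within 10 mm of its notch middle, along the press within 0.17 rad, level within 0.06 rad; the ring bears on the plate and keeps the bed 4 to 9 mm down (half a turn past contact gives 6 to 7 mm) (all of step 2 and height (world z) of bed_top between 0.037 and 0.042 m and z of ring_top in the frame of plate_notch below 0.0455 m); the robot touches nothing.
It fails at once if overtightened: the bed is pressed more than 11 mm down (height (world z) of bed_top below 0.035 m).
It fails at once if the glue bottle, mug or brush is moved by more than 30 mm (distance of any of glue_bottle, mug, brush from where it was at the start of the episode above 0.03 m).
It also fails if it takes over 72 s, if anything falls off the work surface, if the arm or the gripper's body presses on something with over 40 N, if the wrist force passes 120 N, or if a joint passes its speed limit or range.

### The arm

A 6-joint arm with a two-finger parallel gripper is mounted at the origin on the work surface. World frame = base frame: x ahead of the robot, y to its left, z up, the work surface at z = 0. Lengths are in m, angles in degrees, forces in N, time in s.
With the tool pointing down it reaches from about 0.275 to 0.85 m from the base axis. Payload 5.2 kg.
Tool frame: the origin (TCP) lies midway between the tips of the shut fingers; the grasp point (between the pads) lies r.grip_point_offset behind it (r.grip_point_offset is the distance from the TCP to the grasp point, in m); z points along the fingers, y is the line along which they close (so a half turn about z gives the same grasp; the last joint's range is limited). The gripper opens to 85 mm and grips with 20 to 120 N. Pads are 22 mm wide; open, the fingers measure 114 mm over their backs; the gripper's body (76 mm by 85 mm) begins 54 mm behind the grasp point. The pads swing forward as they close: fully open they stand 13 mm farther back than shut.
Start: joints at [-76.65, 14.817, 87.949, -0, 77.235, -11.62], TCP at [0.232, -0.499, 0.209] pointing down, gripper open.
Joint ranges: [-179.93, 179.93], [-52.35, 119.4], [10.71, 147.94], [-69.91, 249.91], [12.55, 155.21], [-178.61, 178.61]. Speed limits (degrees/s): [147.25, 147.25, 180, 180, 180, 180].

### API

Orientations are given as a 3x3 rotation matrix whose columns are the frame's x, y, z axes.
In Python, from bench import r, effector, solver, optics, job, telemetry gives the robot as it stands. Calls block until the motion is done:
- r.move_pose(position, orientation): joint-space move of the TCP to a pose.
- r.line_to(position, rotation=None, max_speed=0.15, f_stop=None): straight line of the TCP; rotation=None keeps the orientation; max_speed is the mean speed in m/s. With f_stop (N) it stops when the force on the tool has changed by that much, and returns True; else False.
- r.goto_joints(angles): joint-space move.
- effector.set_gripper(opening, newtons=None): opening from 0.0 (shut) to 1.0 (fully open); newtons is the grip in N (None keeps the last); returns when the fingers have stopped.
- r.wait(seconds).
- solver.solve_ik(position, orientation): joint angles nearest the present ones, or None.
- optics.capture(name): name is "scene" or "top" or "wrist"; returns the picture (480x640x3 uint8, red, green, blue); there is no depth.
- optics.get_calibration(name): a dict with "camera_matrix" (3x3 intrinsics, pixels), "rvec" (rotation vector, rad) and "tvec" (3), from world to camera coordinates, as OpenCV has them; the wrist camera has in their place "T_tool_cam" (4x4, takes a point from camera to tool coordinates, whose origin is the TCP and whose axes are the flange's). Camera axes: x right, y down, z forward; pixel columns grow to the right and rows downward; lengths in m; the calibration is good to about 2 mm. The wrist camera is an equidistant fisheye: a pixel r from the principal point sees the ray r / f radians off the axis. A picture is of the moment at which its call begins: read the wrist's pose just before it. get_calibration takes no time and is no camera call.
A pose or a line that the arm cannot do raises r.Unreachable and nothing moves.
- job.close_job(): hands the job in; it is judged then, once.
Readings, each from a call of its own:
- telemetry.get_t(): time.
- telemetry.get_joint_positions(): joint angles.
- telemetry.get_dq(): joint speeds.
- telemetry.get_tau(): joint torques, N m.
- telemetry.get_tcp_pos(): TCP position.
- telemetry.get_orientation(): TCP orientation.
- telemetry.get_wrist_force(): force on the tool from outside, world axes, zero at the start.
- telemetry.get_wrist_torque(): the same for the moment, N m.
- telemetry.get_opening(): opening from 0.0 (shut) to 1.0 (fully open).
- telemetry.get_grasp_force(): force on a finger pad.
Only numpy, scipy, OpenCV 4.12 (cv2) and the standard library are available. Lean on these libraries where they do the work, as an engineer would, in place of code of your own. Each camera call takes 0.05 s, during which the arm holds its last target. There are 200 camera calls.

## Working session

There is one attempt and no reset: what is moved stays moved. The work goes in short steps, each a Python script; the robot and the scene stay as the last script left them, time stands still between calls to the robot, and variables do not carry over. Pictures are saved under pics/ and viewed, at most 10 in all, crops included, and the job is handed in when it is done.

```bash
ls; mkdir -p pics; python3 - <<'E'
from bench import r, effector, solver, optics, job, telemetry
import cv2,numpy as np
for n in ("top","scene"):
    im=optics.capture(n); cv2.imwrite(f"pics/{n}0.png",im[:,:,::-1])
    c=optics.get_calibration(n); print(n,c)
print(optics.get_calibration("wrist"),r.grip_point_offset,telemetry.get_t())
E
```

```text
pics
top {'camera_matrix': array([[448.86368755,   0.        , 323.58282108],
       [  0.        , 448.86368755, 247.65068001],
       [  0.        ,   0.        ,   1.        ]]), 'rvec': array([ 2.14983817, -2.1589938 ,  0.08861675]), 'tvec': array([0.02183556, 0.57496702, 1.02282359])}
scene {'camera_matrix': array([[547.98609397,   0.        , 315.73998512],
       [  0.        , 547.98609397, 237.9872987 ],
       [  0.        ,   0.        ,   1.        ]]), 'rvec': array([ 1.97176201,  1.01119467, -0.55866434]), 'tvec': array([-0.35019541, -0.16278517,  1.49082858])}
{'camera_matrix': array([[371.64829954,   0.        , 320.75269685],
       [  0.        , 371.64829954, 240.56256665],
       [  0.        ,   0.        ,   1.        ]]), 'T_tool_cam': array([[-1.53071854e-04, -9.56816781e-01, -2.90691631e-01,
         7.52764152e-02],
       [ 9.99999242e-01,  2.08781316e-04, -1.21378522e-03,
         2.30208801e-04],
       [ 1.22206105e-03, -2.90691596e-01,  9.56816023e-01,
        -1.64684049e-01],
       [ 0.00000000e+00,  0.00000000e+00,  0.00000000e+00,
         1.00000000e+00]])} 0.0187 0.1
```

View pics/top0.png

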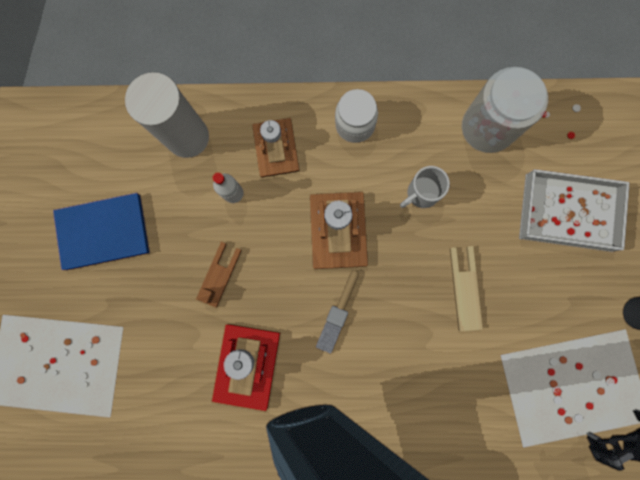

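View pics/scene0.png

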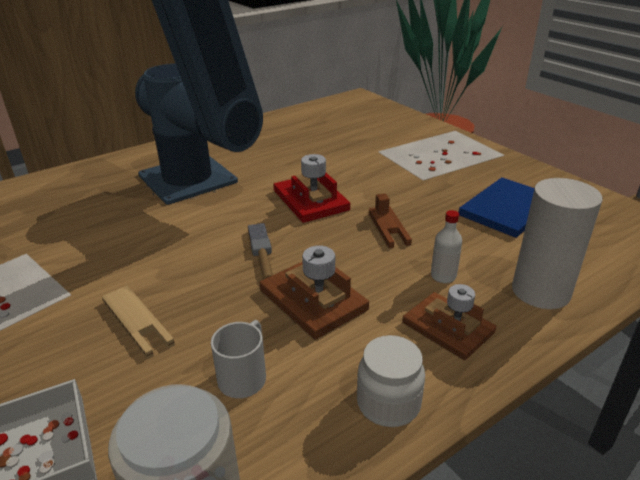

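The top view has these candidates:
- **Presses:** red one at (240,365), small brown at (275,147), large brown at (339,230). The description (not red, larger of its colour) picks the large brown one.
- **Boards:** the hanger is pale at (467,290) with its notch up. The plate is brown with a handle at (220,275), notch up and to the right.
- **Keep-outs:** bottle at (228,187), mug at (428,187), brush at (338,310).

Next I'll take close wrist views.

```bash
cat > h.py <<'E'
from bench import r, effector, solver, optics, job, telemetry
import cv2,numpy as np
def pose(): return np.array(telemetry.get_tcp_pos()),np.array(telemetry.get_orientation())
def ray(name,px,p=None,R=None):
    """origin, directions (world) for Nx2 pixels"""
    px=np.atleast_2d(np.asarray(px,float)); c=optics.get_calibration(name); K=c["camera_matrix"]
    if name=="wrist":
        d=(px-K[:2,2])/K[0,0]; th=np.linalg.norm(d,axis=1,keepdims=True)
        v=np.hstack([d/np.maximum(th,1e-9)*np.sin(th),np.cos(th)])
        T=c["T_tool_cam"]; return p+R@T[:3,3],(R@T[:3,:3]@v.T).T
    v=np.hstack([(px-K[:2,2])/K[0,0],np.ones((len(px),1))])
    Rc=cv2.Rodrigues(c["rvec"])[0]; return -Rc.T@c["tvec"],v@Rc
def onto(z,name,px,p=None,R=None):
    o,d=ray(name,px,p,R); return o+d*((z-o[2])/d[:,2:3])
def down(yaw):
    """tool down, tool x at yaw (deg) in world"""
    a=np.radians(yaw);c,s=np.cos(a),np.sin(a)
    return np.array([[c,s,0],[s,-c,0],[0,0,-1.]])
def snap(fn):
    p,R=pose(); im=optics.capture("wrist"); cv2.imwrite(fn,im[:,:,::-1]); np.savez(fn[:-4],p=p,R=R,im=im); return im,p,R
E
python3 - <<'E'
from h import *
print(pose())
P={}
for n,px,z in [("ring",(338,214),.12),("basec",(339,230),.024),("hang",(467,290),.016),("plate",(220,275),.016),("brush",(338,315),.01)]:
    P[n]=onto(z,"top",px)[0]; print(n,P[n].round(3))
for n,z in (("ring",.22),("hang",.16),("plate",.2)):
    q=P["basec"] if n=="ring" else P[n]
    for yaw in (180,0):
        print(n,yaw,solver.solve_ik([q[0],q[1],z],down(yaw)))
E
```

```text
(array([ 0.23205072, -0.49807279,  0.20844436]), array([[ 9.06542449e-01,  4.22114461e-01, -4.11824201e-04],
       [ 4.22114542e-01, -9.06541027e-01,  1.63717750e-03],
       [ 3.17740765e-04, -1.65800789e-03, -9.99998575e-01]]))
ring [ 0.639 -0.014  0.12 ]
basec [ 0.618 -0.017  0.024]
hang [ 0.475 -0.316  0.016]
plate [0.513 0.267 0.016]
brush [ 0.418 -0.014  0.01 ]
ring 180 [-1.19176451e+01  2.14794890e+01  7.70475330e+01 -2.54444375e-14
  8.14729780e+01 -1.01917645e+02]
ring 0 [-1.19176451e+01  2.14794890e+01  7.70475330e+01 -2.54444375e-14
  8.14729780e+01  7.80823549e+01]
hang 180 [-4.47866349e+01  1.89979528e+01  8.92732946e+01 -2.54444375e-14
  7.17287526e+01 -1.34786635e+02]
hang 0 [-4.47866349e+01  1.89979528e+01  8.92732946e+01 -2.54444375e-14
  7.17287526e+01  4.52133651e+01]
plate 180 [ 1.64211869e+01  1.80151296e+01  8.48617847e+01 -2.54444375e-14
  7.71230857e+01 -7.35788131e+01]
plate 0 [ 1.64211869e+01  1.80151296e+01  8.48617847e+01 -2.54444375e-14
  7.71230857e+01  1.06421187e+02]
```

```bash
python3 - <<'E'
from h import *
for n,q in (("hang",(.44,-.316,.17)),("press",(.56,-.017,.22)),("plate",(.47,.267,.2))):
    r.move_pose(q,down(0)); im,p,R=snap(f"pics/w_{n}.png")
print(telemetry.get_t())
ims=[cv2.imread(f"pics/w_{n}.png") for n in ("hang","press","plate")]
cv2.imwrite("pics/m.png",cv2.resize(np.vstack([np.hstack(ims[:2]),np.hstack([ims[2],ims[2]*0])]),(800,600),interpolation=cv2.INTER_AREA))
E
```

```text
3.7083
```

View pics/m.png

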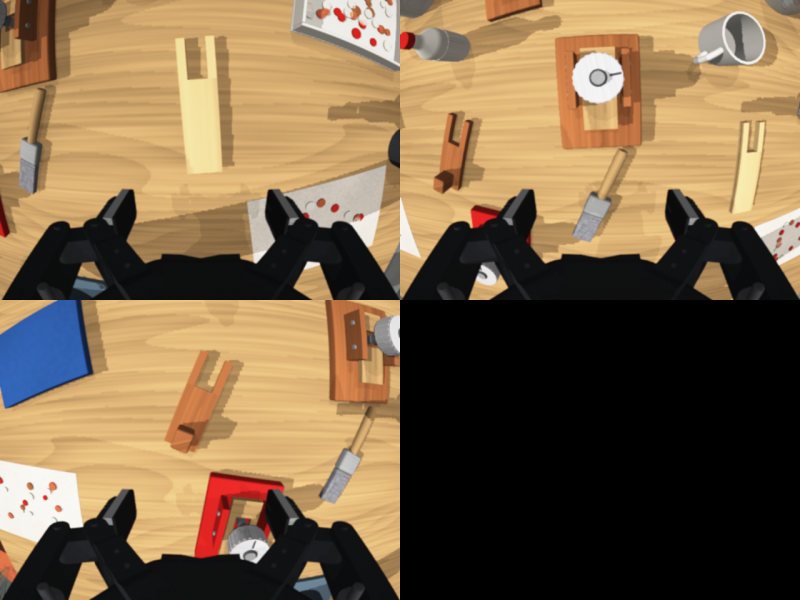

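The three panels show, in mosaic pixels:
- **Hanger** at (200,110), notch up.
- **Large brown press** at (600,90). The ring is at (598,77), the open front faces the robot, and the brush lies just in front.
- **Plate** at (200,400), with the handle at (183,438).

I'll mask and measure these now.

```bash
cat > meas.py <<'E'
from h import *
def load(n): z=np.load(f"pics/w_{n}.npz"); return z["im"],z["p"],z["R"]
def blob(mask,near):
    mask=cv2.morphologyEx(mask.astype(np.uint8),cv2.MORPH_OPEN,np.ones((3,3)))
    cs,_=cv2.findContours(mask,cv2.RETR_EXTERNAL,cv2.CHAIN_APPROX_NONE)
    cs=[c for c in cs if cv2.contourArea(c)>150]
    return min(cs,key=lambda c:-cv2.pointPolygonTest(c,near,True))
E
python3 - <<'E'
from meas import *
for n,pts in (("hang",[(320,210),(360,260),(250,150),(312,100)]),("press",[(270,180),(290,220),(310,210),(360,225),(230,150),(140,205)]),("plate",[(330,660-480),(300,680-480),(290,700-480),(250,600-480),(327,95)])):
    im,p,R=load(n); hsv=cv2.cvtColor(im,cv2.COLOR_RGB2HSV)
    print(n,[hsv[v,u].tolist() for u,v in pts])
E
```

```text
hang [[23, 86, 244], [17, 128, 157], [17, 124, 192], [17, 127, 169]]
press [[12, 164, 214], [12, 166, 211], [12, 168, 184], [12, 167, 196], [19, 114, 232], [19, 113, 234]]
plate [[12, 165, 199], [11, 168, 152], [12, 164, 200], [18, 118, 220], [12, 164, 200]]
```

```bash
python3 - <<'E'
from meas import *
def show(n,c,im):
    o=im[:,:,::-1].copy(); cv2.drawContours(o,[c],-1,(255,0,255),1); x,y,w,h=cv2.boundingRect(c)
    return cv2.resize(o[max(y-10,0):y+h+10,max(x-10,0):x+w+10],(266,400))
tiles=[]
for n,z,near in (("hang",.016,(320,210)),("press",.024,(270,180)),("plate",.016,(290,205))):
    im,p,R=load(n); H,S,V=cv2.split(cv2.cvtColor(im,cv2.COLOR_RGB2HSV))
    m=(H>=20)&(S<110)&(V>170) if n=="hang" else (H<15)&(S>140)
    c=blob(m,near); tiles.append(show(n,c,im))
    w=onto(z,"wrist",c[:,0],p,R)[:,:2]
    np.save(f"c_{n}.npy",w)
    (ct,sz,a)=cv2.minAreaRect((w*1000).astype(np.float32)); print(n,np.round(ct,1),np.round(sz,1),round(a,2),p.round(4))
    ap=cv2.approxPolyDP(c,4,True)[:,0]; print(ap.tolist()); print((onto(z,"wrist",ap,p,R)[:,:2]*1000).round(0).tolist())
    if n=="press":
        m=(S<40)&(V>150); c=blob(m,(318,123)); (u,v),rad=cv2.minEnclosingCircle(c); print("ring",u,v,rad, onto(.12,"wrist",(u,v),p,R))
cv2.imwrite("pics/masks.png",np.hstack(tiles))
E
```

```text
hang [ 480.4 -314.7] [195.2  52.2] 4.29 [ 0.4397 -0.3167  0.1701]
[[341, 57], [328, 58], [333, 125], [299, 126], [294, 62], [281, 62], [300, 277], [354, 273]]
[[579.0, -333.0], [578.0, -322.0], [520.0, -326.0], [519.0, -298.0], [575.0, -294.0], [575.0, -283.0], [383.0, -297.0], [387.0, -347.0]]
press [619.8 -15.8] [178.6 128.9] 2.54 [ 0.5598 -0.0183  0.2197]
[[379, 55], [248, 63], [261, 237], [385, 231]]
[[711.0, -74.0], [704.0, 52.0], [529.0, 43.0], [535.0, -83.0]]
ring 316.5325927734375 123.87950897216797 41.59124755859375 [[ 0.63993856 -0.01492344  0.12      ]]
plate [512.8 272.2] [ 52.5 156.8] 67.17 [0.4708 0.266  0.2001]
[[325, 81], [319, 84], [263, 222], [275, 236], [294, 244], [312, 241], [372, 103], [359, 99], [337, 147], [313, 138], [332, 88]]
[[593.0, 263.0], [590.0, 268.0], [459.0, 323.0], [445.0, 312.0], [437.0, 293.0], [440.0, 275.0], [573.0, 219.0], [576.0, 231.0], [531.0, 251.0], [539.0, 274.0], [587.0, 256.0]]
```

View pics/masks.png

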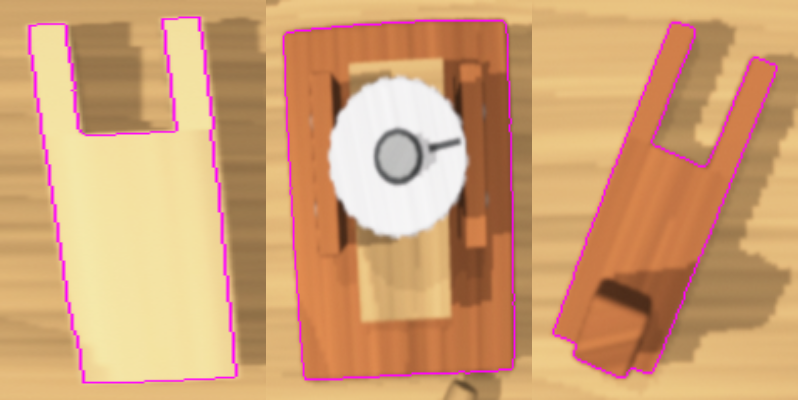

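Measurements agree well. The hanger rectangle comes out at 195x52, and the base centre plus 20 mm lands on the ring centre at (0.640, -0.015), yaw 2.5°. Picking the hanger now.

```bash
cat >> h.py <<'E'
u=lambda deg: np.array([np.cos(np.radians(deg)),np.sin(np.radians(deg))])
S=np.array([.6399,-.0149]); YP=2.54
HC=np.array([.4804,-.3147]); YH=4.29; HG=HC-.0525*u(YH)
YL=-22.83; PH=np.array([.5128,.2722])+(.0784-.130)*u(YL)
def at(xy,z): return [xy[0],xy[1],z]
E
python3 - <<'E'
from h import *
effector.set_gripper(.76,60)
r.move_pose(at(HG,.06),down(YH))
print("stop",r.line_to(at(HG,-.001),max_speed=.08,f_stop=8),pose()[0])
effector.set_gripper(0,60); print(telemetry.get_opening(),telemetry.get_grasp_force())
p=pose()[0]; r.line_to([p[0],p[1],.13],max_speed=.15)
pre=S-.215*u(YP)
r.line_to(at(pre,.13),down(YP),max_speed=.25)
print(telemetry.get_opening(),telemetry.get_grasp_force(),pose()[0],telemetry.get_wrist_force(),telemetry.get_t())
snap("pics/w_held.png")
E
```

```text
stop False [ 0.42835914 -0.3189261  -0.00066218]
-0.0017947647096198057 0.0
-0.0008811280204254743 0.0 [ 0.42516073 -0.0249632   0.12994239] [-0.08164341  0.54616808  0.0286676 ] 10.0917
```

View pics/w_held.png

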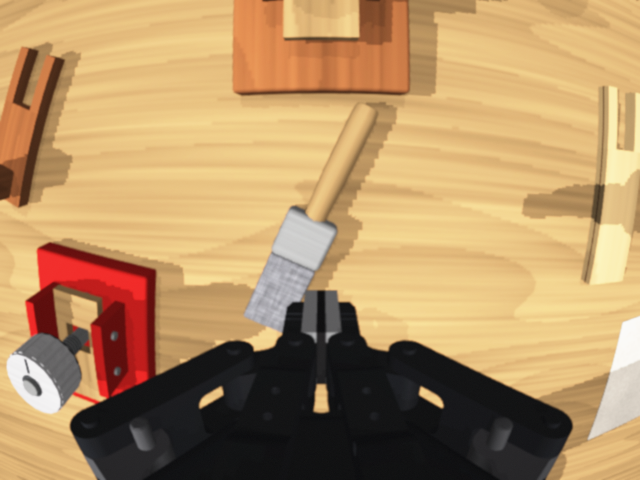

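The grasp missed: the fingers are shut and empty at (320,310), and the hanger is still on the table at the right. The open tips sit higher than I assumed, so I'll re-measure and then descend to touch the table.

```bash
python3 - <<'E'
from meas import *
effector.set_gripper(.70,60)
r.move_pose((.44,-.316,.17),down(0)); im,p,R=snap("pics/w_hang2.png")
H,Sa,V=cv2.split(cv2.cvtColor(im,cv2.COLOR_RGB2HSV)); c=blob((H>=20)&(Sa<110)&(V>170),(320,210))
w=onto(.016,"wrist",c[:,0],p,R)[:,:2]; ct,sz,a=cv2.minAreaRect((w*1000).astype(np.float32)); print(ct,sz,a)
yaw=a if sz[0]>sz[1] else a-90
g=np.array(ct)/1000-.0525*u(yaw); print(g,yaw,telemetry.get_opening())
if abs(yaw)<30 and abs(max(sz)-195)<4:
    r.move_pose(at(g,.05),down(yaw))
    r.line_to(at(g,.010),max_speed=.1)
    print("stop",r.line_to(at(g,-.02),max_speed=.03,f_stop=6),pose()[0],telemetry.get_wrist_force())
    z=pose()[0][2]+.004; r.line_to(at(g,z),max_speed=.05)
    effector.set_gripper(0,60); print(telemetry.get_opening(),telemetry.get_grasp_force(),pose()[0],telemetry.get_wrist_force())
print(telemetry.get_t())
E
```

```text
(480.15460205078125, -314.5144958496094) (196.13348388671875, 52.915443420410156) 4.290930271148682
[ 0.42780176 -0.31844259] 4.290930271148682 0.7001147566405889
stop False [ 0.42796843 -0.31857916 -0.01981849] [-0.14531391  0.07690152 -0.80173674]
0.5804143368739549 61.784749031066895 [ 0.4280415  -0.31871355 -0.01499395] [-2.01885496  0.89213507  6.52090802]
14.6667
```

```bash
python3 - <<'E'
from h import *
p=pose()[0]; r.line_to([p[0],p[1],.11],max_speed=.15)
pre=S-.215*u(YP)
r.line_to(at(pre,.11),down(YP),max_speed=.25)
print(telemetry.get_opening(),telemetry.get_grasp_force(),pose()[0],telemetry.get_wrist_force(),telemetry.get_t())
snap("pics/w_held2.png")
E
```

```text
0.5818587432863513 62.244547605514526 [ 0.42519091 -0.02498908  0.10994955] [ 0.59459009  0.36562375 -1.53806197] 16.9833
```

View pics/w_held2.png

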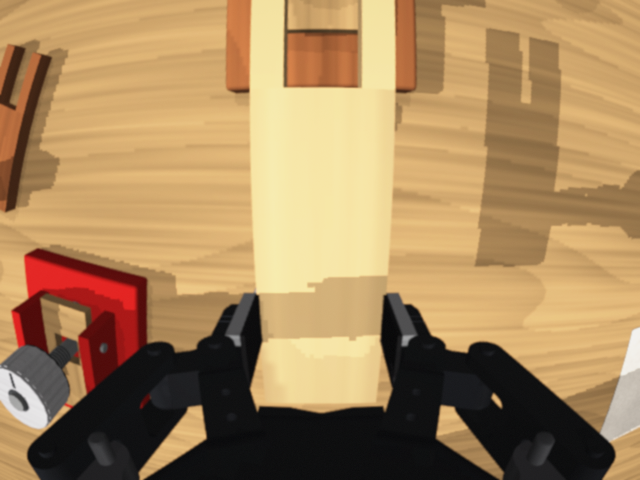

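The hanger is held level. Its sides run from (255,290) to (386,290), and the notch bottom is at row 87, columns 286–358. I'll check the in-hand position, then slide it in.

```bash
python3 - <<'E'
from h import *
z=np.load("pics/w_held2.npz"); p,R=z["p"],z["R"]
nb=onto(p[2]+.031,"wrist",[(286,87),(358,87)],p,R)
print("tool-frame notch bottom (expect ~.091):",((nb-p)@R).round(4))
a=-.110
r.line_to(at(S-.215*u(YP),.036),max_speed=.15)
print("slide",r.line_to(at(S-.105*u(YP),.036),max_speed=.08,f_stop=8),pose()[0],telemetry.get_wrist_force())
print("lower",r.line_to(at(S-.105*u(YP),.0305),max_speed=.03,f_stop=4),pose()[0],telemetry.get_wrist_force())
print(telemetry.get_t()); 
E
```

```text
tool-frame notch bottom (expect ~.091): [[ 0.0913 -0.0126 -0.031 ]
 [ 0.0913  0.0128 -0.031 ]]
slide False [ 0.53450149 -0.0195184   0.03598966] [-0.27976732  0.26317281 -1.02607538]
lower True [ 0.53495137 -0.01972208  0.03036403] [-0.41034894 -0.85386929  6.53618148]
19.475
```

```bash
python3 - <<'E'
from h import *
effector.set_gripper(.72)
p,R=pose(); r.line_to([p[0],p[1],.16],max_speed=.2)
snap("pics/w_hplaced.png")
effector.set_gripper(.6,90)
r.move_pose(at(PH,.09),down(YL))
print("stop",r.line_to(at(PH,.015),max_speed=.08,f_stop=6),pose()[0])
effector.set_gripper(0,90); print(telemetry.get_opening(),telemetry.get_grasp_force(),pose()[0])
p=pose()[0]; r.line_to([p[0],p[1],.14],max_speed=.15)
r.line_to(at(S-.205*u(YP),.14),down(YP),max_speed=.25)
print(telemetry.get_opening(),telemetry.get_grasp_force(),telemetry.get_wrist_force(),telemetry.get_t())
snap("pics/w_pheld.png")
a,b=[cv2.imread(f"pics/w_{n}.png") for n in("hplaced","pheld")]
cv2.imwrite("pics/m2.png",cv2.resize(np.vstack([a[:300],b[:300]]),(640,600)))
E
```

```text
stop False [0.46574975 0.29240918 0.0154825 ]
0.27865787608861764 89.44257259368896 [0.4656867  0.2924185  0.01594277]
0.28131011229122016 88.4589958190918 [-0.56216385 -0.36935918 -3.21410534] 25.95
```

View pics/m2.png

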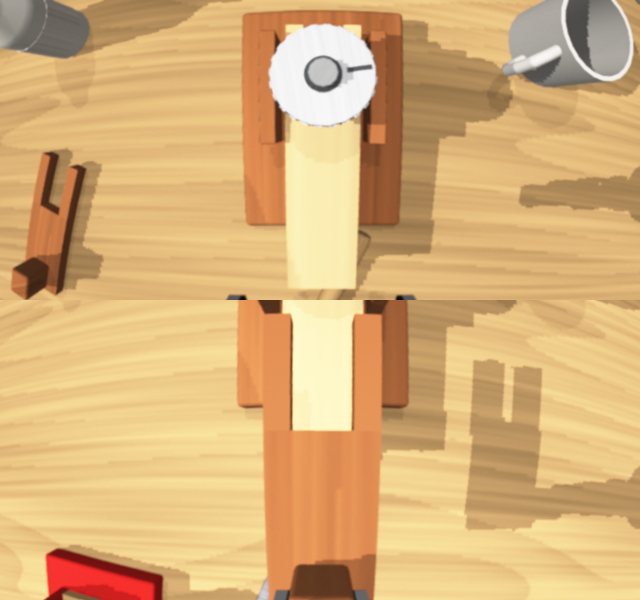

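Top half: the hanger lies straight between the cheeks, plain end at row 289, columns 286–357. Bottom half: the plate is held straight, notch bottom at row 130 (columns 291–352) and tips at row about 15. I'll check these numerically, then insert.

```bash
python3 - <<'E'
from h import *
z=np.load("pics/w_hplaced.npz"); e=onto(.062,"wrist",[(286,289),(357,289)],z["p"],z["R"])[:,:2]
print("hanger end rel stud in press frame",((e-S)@np.array([u(YP),u(YP+90)]).T).round(4))
z=np.load("pics/w_pheld.npz"); p,R=z["p"],z["R"]
print("plate in tool",((onto(p[2],"wrist",[(291,130),(352,130),(264,17),(382,15)],p,R)-p)@R).round(4).tolist())
E
```

```text
hanger end rel stud in press frame [[-0.1507  0.0279]
 [-0.1507 -0.027 ]]
plate in tool [[0.0757, -0.0134, -0.0], [0.0757, 0.0133, -0.0], [0.1281, -0.0254, -0.0001], [0.1292, 0.0266, -0.0001]]
```

```bash
python3 - <<'E'
from h import *
r.line_to(at(S-.205*u(YP),.0803),max_speed=.15)
print("slide",r.line_to(at(S-.090*u(YP),.0803),max_speed=.07,f_stop=7),pose()[0],telemetry.get_wrist_force())
print("lower",r.line_to(at(S-.090*u(YP),.075),max_speed=.03,f_stop=4),pose()[0],telemetry.get_wrist_force(),telemetry.get_t())
E
```

```text
slide False [ 0.549635   -0.01887228  0.08033856] [ 0.95424651  0.51810567 -2.20009889]
lower True [ 0.55037502 -0.01905844  0.07791585] [ 0.31337204 -0.17154074  2.89104154] 28.55
```

```bash
cat >> h.py <<'E'
def ring_stroke(z,a0,a1,step=8.5,limit=None,log=None):
    """grip ring at TCP height z, turn from yaw a0 to a1 (press frame), follow thread, print torque"""
    r.move_pose(at(S,z+.07),down(YP+a0)); r.line_to(at(S,z),max_speed=.15,f_stop=10)
    effector.set_gripper(0,80); print("grip",round(telemetry.get_opening(),3),pose()[0].round(4),telemetry.get_t())
    a=a0; t0=telemetry.get_wrist_torque()[2]; out=[]
    while a>a1+.1:
        d=min(step,a-a1); a-=d; z-=.014*d/360
        r.line_to(at(S,z),down(YP+a)); tq=telemetry.get_wrist_torque()[2]; out.append((round(a0-a),round(float(tq),3)))
        if limit and abs(tq)>limit: break
    print("tq0",round(float(t0),3),out,"t",telemetry.get_t()); return a,z
def ring_release():
    effector.set_gripper(.92); p=pose()[0]; r.line_to([p[0],p[1],p[2]+.07],max_speed=.2)
E
python3 - <<'E'
from h import *
effector.set_gripper(.6)
p,R=pose(); r.line_to([p[0],p[1],.16],max_speed=.2)
snap("pics/w_pplaced.png")
effector.set_gripper(.92,80)
ring_stroke(.076,68,-68)
E
```

```text
grip 0.651 [ 0.6394 -0.0145  0.0785] 31.95
tq0 -0.089 [(8, -0.128), (17, -0.036), (26, -0.1), (34, -0.134), (42, -0.044), (51, -0.134), (60, -0.094), (68, -0.125), (76, -0.08), (85, -0.154), (94, -0.076), (102, -0.103), (110, -0.098), (119, -0.094), (128, -0.108), (136, -0.152)] t 36.75
```

View pics/w_pplaced.png

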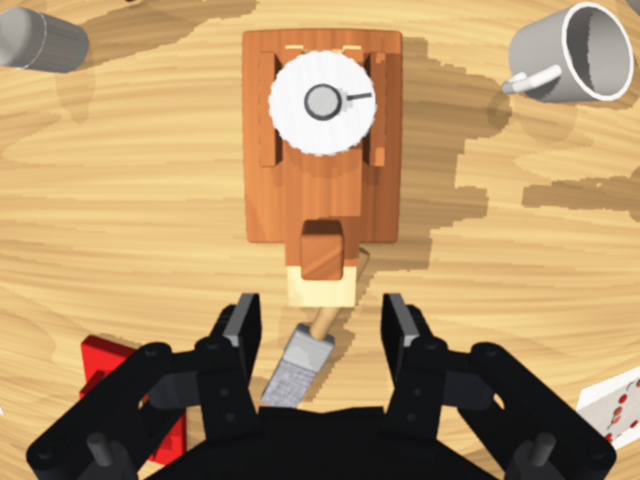

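Hanger and plate are both laid straight, with the handle at (322,250) and the ring at (322,102). The first stroke turned freely. Second stroke next.

```bash
python3 - <<'E'
from h import *
ring_release(); snap("pics/w_r1.png")
ring_stroke(.072,68,-68)
E
```

```text
grip 0.65 [ 0.6395 -0.0145  0.0745] 40.6667
tq0 -0.064 [(8, -0.153), (17, -0.232), (26, -0.268), (34, -0.28), (42, -0.344), (51, -0.329), (60, -0.373), (68, -0.37), (76, -0.362), (85, -0.371), (94, -0.473), (102, -0.442), (110, -0.457), (119, -0.472), (128, -0.539), (136, -0.505)] t 45.4667
```

Contact came about 12° into this stroke, so 124° past contact is done and 56° remain. The torque (0.50 N m) agrees with that.

```bash
python3 - <<'E'
from h import *
ring_release(); snap("pics/w_r2.png")
ring_stroke(.070,30,-26)
ring_release(); p=pose()[0]
r.line_to([p[0]-.06,p[1],.19],down(YP)); effector.set_gripper(.3); snap("pics/w_r3.png"); print(telemetry.get_t())
t=[cv2.imread(f"pics/w_{n}.png") for n in("r1","r2","r3")]
cv2.imwrite("pics/m3.png",cv2.resize(np.hstack([i[:,120:520] for i in t]),(800,320),interpolation=cv2.INTER_AREA))
E
```

```text
grip 0.643 [ 0.6406 -0.0144  0.0726] 48.85
tq0 -0.076 [(8, -0.575), (17, -0.551), (26, -0.571), (34, -0.579), (42, -0.606), (51, -0.617), (56, -0.348)] t 50.9
53.0333
```

View pics/m3.png

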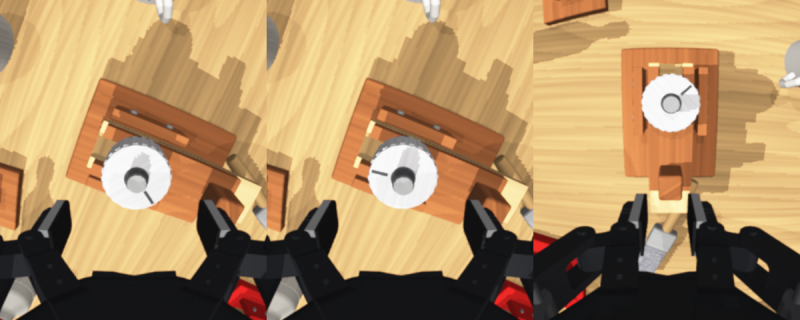

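The ring's mark is now up and to the right at (688,88). That is about 328° of total turn, matching the command, so nothing slipped and the ring is 180° past contact. The plate and hanger are straight and the arm is clear.

```bash
python3 -c "
from h import *
print(job.close_job(),telemetry.get_t())"
```

```text
the job is handed in; nothing more can be done
the job is handed in; nothing more can be done
```

The job is handed in at about 53 s: the hanger and plate are laid on the bed, the ring is half a turn past contact, and the gripper is clear; the bed's sink was not measured directly, and the first try at the hanger closed empty before the second held.

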